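Find the release notch on the runner holder and press it

ROBOT

A 6-joint arm with a two-finger parallel gripper is mounted at the origin on the work surface. World frame = base frame: x ahead of the robot, y to its left, z up, the work surface at z = 0. Lengths are in m, angles in rad, forces in N, time in s.
With the tool pointing down it reaches from about 0.3 to 0.875 m from the base axis. Payload 6.4 kg.
Tool frame: the origin (TCP) lies midway between the tips of the shut fingers; the grasp point (between the pads) lies 19 mm behind it; z points along the fingers, y is the line along which they close (so a half turn about z gives the same grasp; the last joint's range is limited). The gripper opens to 85 mm and grips with 20 to 120 N. Pads are 22 mm wide; open, the fingers measure 114 mm over their backs; the gripper's body (76 mm by 85 mm) begins 54 mm behind the grasp point. The pads swing forward as they close: fully open they stand 13 mm farther back than shut.
Start: joints at [1.117, 0.181, 1.607, -0, 1.354, -0.206], TCP at [0.141, 0.557, 0.231] pointing down, gripper open.
Joint ranges: [-2.99, 2.99], [-0.89, 2.07], [0.3, 2.58], [-1.14, 4.28], [0, 2.63], [-3.12, 3.12]. Speed limits (rad/s): [2.57, 2.57, 3.01, 3.14, 3.14, 3.14].

INTERFACE

Orientations are given as a unit quaternion [w, x, y, z].
In Python, from bench import ctrl gives the robot as it stands.
- The arm moves only by the tool send_rows, never from a script. Its argument "motion" is a list of rows, each a list of 7 numbers: the turn, a rotation vector about the tool's x, y, z in degrees, then the shift along the tool's x, y, z in mm, then the closure, from -1 (fully open) to 1 (shut). In form: [[rx, ry, rz, tx, ty, tz, grip], ...]. A call has exactly 10 rows; each row shifts and turns the commanded pose from where the row before left it, along the tool's axes as they then stand; what a row does not reach is not made up. A row lasts 1/10 s, in which the tool goes at most 50 mm and 8.59 degrees, less where a joint would pass 70% of its speed; a pose out of reach is approached as far as the arm can. A call is refused whole if a number of a shift passes 50 or a number of a turn 8.59, either way. A call with a gripper value outside its range is refused whole. The fingers move at their own pace and stop on an object; the grip force is fixed at half the most. Time passes only in rows, so rows that do not move let the fingers close, or fill a call up. It gives the time, the measured TCP pose, the force, the opening and the grip force at its end, in the units of the state.
- ctrl.get_obs(): the state, without advancing time (a new reading comes with each control period).
- ctrl.camera(name): name is "scene" or "top" or "wrist"; returns a dict with "color" (400x640x3 uint8, red, green, blue), "z_map" (400x640 float32, m along the optical axis (not along the pixel's ray), 0 where there is no reading), "mtx" (3x3 intrinsics, pixels), "extrinsics" (4x4, takes a point from camera to world coordinates); the wrist camera has in their place "hand_eye" (4x4, takes a point from camera to tool coordinates, whose origin is the TCP and whose axes are the flange's). Camera axes: x right, y down, z forward; pixel columns grow to the right and rows downward; lengths in m; the calibration is good to about 2 mm. A picture is of the moment at which its call begins: read the wrist's pose just before it.
- ctrl.hand_in(): hands the job in; it is judged then, once.
The state is a dict: "time_s": time; "q": joint angles; "dq": joint speeds; "joint_efforts": joint torques, N m; "eef_pos": TCP position; "eef_rot": TCP orientation; "wrist_force": force on the tool from outside, world axes, zero at the start; "torque": the same for the moment, N m; "opening": opening from 0.0 (shut) to 1.0 (fully open); "grasp_force": force on a finger pad.
Only numpy, scipy, OpenCV 4.12 (cv2) and the standard library are available. Lean on these libraries where they do the work, as an engineer would, in place of code of your own. Each camera call takes 0.05 s, during which the arm holds its last target. There are 200 camera calls.

TASK

Release the clamp of the red runner holder without grasping anything: set your fingertips lightly on top of its front lip right beside one of the end covers, and sweep them along the lip, keeping in touch with it, until you find the release notch. Then press the dark key inside the notch all the way down; it stays down by itself, and you move clear. Leave the steel runner and the other things on the bench where they are.

Things in the scene. Friction and masses are not known exactly. Their poses are not given: they have to be found in the camera images.
- holder: Red runner holder, fixed, 150 mm (x) by 400 mm (y); origin: centre of its underside, on the bench; its -x side is the front, facing the robot. Lip: flat red ledge on the front, x -75 to -33 mm, top 40 mm above the bench, exposed for y -106 to +106 mm. End covers beyond that: top 46 mm, each with a screw head (28 mm wide, top 58 mm, at x 35, y +-165 mm).
- lip_left (a point): Point on top of the lip, middle of its width (42 mm), at its +y end against the end cover. Somewhere between the two lip ends is one notch in the lip: 36 mm long in y, open above and to the front, rigid upright walls. Its centre lies anywhere within 40 mm either way of the lip's middle.
- lip_right (a point): The same at the -y end of the lip, 212 mm from lip_left. Behind the lip the holder is level with it up to x = +8 mm; then come the jaw (aluminium bar, top 50 mm, x 8 to 26 mm), the loose runner and a fence (top 54 mm, x 63 to 75 mm).
- release (a joint): Travel (m) of the dark key that fills the floor of the notch: 0 is up, its top 10 mm below the lip (30 mm above the bench); 0.008 is fully down on its stop (22 mm above the bench). It goes straight down at about 4 N; friction, no spring, so it stays where it is left. As it goes down the jaw draws back from the runner.
- runner: loose steel skate runner lying flat in the holder behind the jaw, 26 x 180 x 4 mm, along the holder's y; origin at the centre of its underside, 40 mm above the bench. Not to be disturbed.
- oil: standing red bottle of honing oil, 44 mm across, 110 mm high; origin at the centre of its base. Not to be disturbed.
- stone: two-coloured honing stone lying on the bench, 25 x 90 x 22 mm; origin at the centre of its underside. Not to be disturbed.
- brush: blue bench brush lying on the bench; origin under its middle. Not to be disturbed.

How it is judged:
On the way, in this order (a step that is already met when the one before it is completed fails the run):
1. a finger rests on the lip near an end, well away from the notch (far_left, far_right: the lip more than 10 mm from the notch's edges), key still up ((contact force between the fingers and far_left above 0.2 N or contact force between the fingers and far_right above 0.2 N) and value of joint release below 0.001 m), for 0.1 s.
2. a finger, sliding along, touches the lip right beside the notch (near_left, near_right: the 10 mm of lip at either edge of the notch), key still up ((contact force between the fingers and near_left above 0.2 N or contact force between the fingers and near_right above 0.2 N) and value of joint release below 0.001 m), for 0.05 s.
3. a finger presses the key down (contact force between the fingers and release above 0.5 N and value of joint release above 0.0065 m), for 0.05 s.
At the end, for the whole second after the job is handed in: The key in the notch is down (at least 6.5 of its 8 mm) and stays so; the runner is within 12 mm and the bottle, stone and brush are within 20 mm of where they were (value of joint release above 0.0065 m and distance of runner from where it was at the start of the episode below 0.012 m and distance of each of oil, stone, brush from where it was at the start of the episode below 0.02 m); the robot touches nothing.
It fails at once if the holder or its lip (strip: the lip with its key) is pushed hard (over 45 N) (contact force between the fingers and strip above 45 N or contact force between the arm and holder above 45 N).
It fails at once if the runner is moved or lifted (distance of runner from where it was at the start of the episode above 0.012 m).
It fails at once if the bottle, stone or brush is moved or lifted (distance of any of oil, stone, brush from where it was at the start of the episode above 0.02 m).
It also fails if it takes over 58 s, if anything falls off the work surface, if the arm or the gripper's body presses on something with over 40 N, if the wrist force passes 120 N, or if a joint passes its speed limit or range.

## Working session

There is one attempt and no reset: what is moved stays moved. The work goes in short steps, Python scripts to look and compute and a tool call to move; the robot and the scene stay as the last step left them, time stands still between calls to the robot, and variables do not carry over. Pictures are saved under pics/ and viewed, at most 10 in all, crops included, and the job is handed in when it is done.

Besides the shell and the picture viewer there is one more tool, called after "Request:" as name(argument=value, ...) on one line, values as JSON. send_rows: Moves the arm, as the interface text tells. Its arguments: {"type":"object","properties":{"motion":{"type":"array","items":{"type":"array","items":{"type":"number"}}}},"required":["motion"]}

```bash
mkdir -p pics; cat > h.py <<'E'
from bench import ctrl
import numpy as np, cv2
def pts(c,T):
    z=c["z_map"]; K=c["mtx"]; v,u=np.indices(z.shape)
    P=np.stack([(u-K[0,2])/K[0,0]*z,(v-K[1,2])/K[1,1]*z,z],-1)
    return P@T[:3,:3].T+T[:3,3]
E
python3 - <<'E'
from h import *
o=ctrl.get_obs();print({k:np.round(v,3).tolist() for k,v in o.items()})
c=ctrl.camera("top");cv2.imwrite("pics/top.png",c["color"][...,::-1])
np.savez("top.npz",**c)
print(c["extrinsics"],c["mtx"])
c=ctrl.camera("scene");cv2.imwrite("pics/scene.png",c["color"][...,::-1])
E
```

```text
{'time_s': 0.0, 'q': [1.117, 0.182, 1.608, -0.0, 1.354, -0.206], 'dq': [0.001, 0.0, -0.0, 0.001, 0.0, 0.0], 'joint_efforts': [-0.001, -44.487, -35.133, -0.0, 0.009, 0.0], 'eef_pos': [0.141, 0.557, 0.23], 'eef_rot': [-0.0, 0.124, 0.992, -0.001], 'wrist_force': [0.463, -0.302, -0.074], 'torque': [-0.042, -0.026, -0.026], 'grasp_force': 0.0, 'opening': 1.0}
[[-0.00546169 -0.98471017  0.17411504  0.44129782]
 [-0.99975553  0.00164642 -0.02204924  0.1547626 ]
 [ 0.02142545 -0.1741929  -0.98447843  0.98465519]
 [ 0.          0.          0.          1.        ]] [[410.88429454   0.         313.72971993]
 [  0.         410.88429454 200.4057356 ]
 [  0.           0.           1.        ]]
```

View pics/top.png

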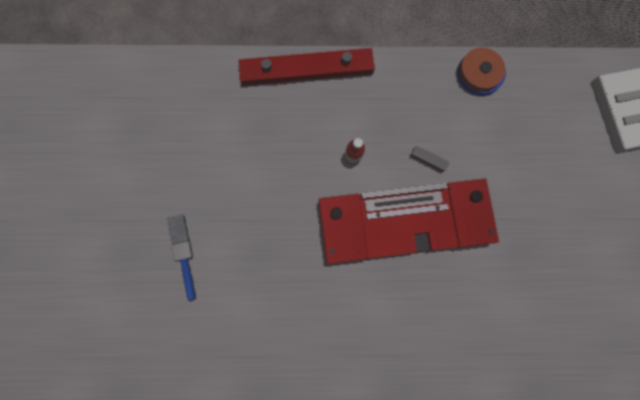

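View pics/scene.png

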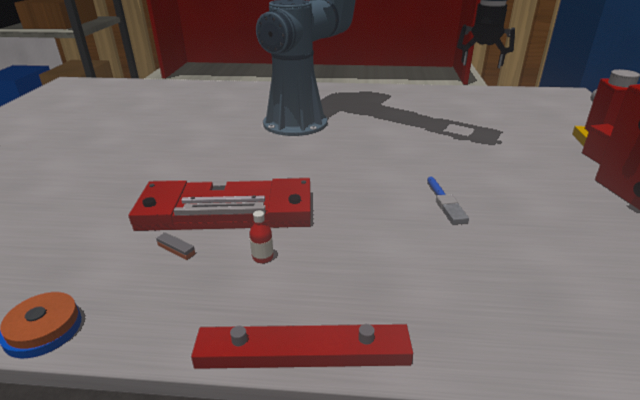

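The top view shows the holder at about (320–497, 180–265), with its front facing the robot (down in the image). The screw heads are at (336,213) and (477,196), and the dark notch is at about (421,243). Next I work out the holder pose from these.

```bash
cat >> h.py <<'E'
def ray(c,T,uv,h):
    K=c["mtx"];d=T[:3,:3]@np.array([(uv[0]-K[0,2])/K[0,0],(uv[1]-K[1,2])/K[1,1],1]);o=T[:3,3]
    return o+d*(h-o[2])/d[2]
E
python3 - <<'E'
from h import *
c=dict(np.load("top.npz"));T=c["extrinsics"];I=c["color"].astype(int)
dark=(I.max(-1)<75)
def cen(u,v,r):
    m=np.zeros(dark.shape,bool);m[v-r:v+r+1,u-r:u+r+1]=dark[v-r:v+r+1,u-r:u+r+1];ys,xs=np.nonzero(m);return xs.mean(),ys.mean(),len(xs)
s1=cen(336,213,9);s2=cen(477,196,9);k=cen(421,243,10);print(s1,s2,k)
A=ray(c,T,s1,.058);B=ray(c,T,s2,.058);N=ray(c,T,k,.03)
ey=(A-B)[:2];print("sep",np.linalg.norm(ey));ey/=np.linalg.norm(ey);ex=np.array([ey[1],-ey[0]])
O=((A+B)/2)[:2]-.035*ex
print("yaw",np.degrees(np.arctan2(ex[1],ex[0])),"O",O,"notch local",(N[:2]-O)@ex,(N[:2]-O)@ey)
P=pts(c,T);red=(I[...,0]>90)&(I[...,1]<40)&(I[...,2]<40)
L=P[...,:2]-O;lx=L@ex;ly=L@ey
m=red&(abs(lx)<.1)&(abs(ly)<.22)&(P[...,2]>.03)
print("red local extents",[np.percentile(a[m],[1,99]) for a in(lx,ly)],
 "z cover",np.median(P[...,2][m&(abs(ly)>.12)&(lx<0)]),"z lip",np.median(P[...,2][m&(abs(ly)<.1)&(lx<0)]))
for n,p in dict(left=(-.054,.106),right=(-.054,-.106)).items(): print(n,O+p[0]*ex+p[1]*ey)
E
```

```text
(np.float64(335.75728155339806), np.float64(213.16504854368932), 103) (np.float64(475.9016393442623), np.float64(196.31967213114754), 122) (np.float64(422.851711026616), np.float64(242.58174904942965), 263)
sep 0.3277226386208713
yaw 6.767033099828061 O [ 0.56009918 -0.08292977] notch local -0.054310964827464114 -0.031405764964637504
red local extents [array([-0.07161193,  0.05802029]), array([-0.19365961,  0.17972985])] z cover 0.045606604377197324 z lip 0.03957007866830803
left [0.49398512 0.01596881]
right [ 0.51896563 -0.19455428]
```

Request:
send_rows(motion=[[0, 0, 0, -27, -31, 0, 1], [0, 0, 0, -27, -31, 0, 1], [0, 0, 0, -27, -31, 0, 1], [0, 0, 0, -27, -31, 0, 1], [0, 0, 0, -27, -31, 0, 1], [0, 0, 0, -27, -31, 0, 1], [0, 0, 0, -27, -31, 0, 1], [0, 0, 0, -27, -31, 0, 1], [0, 0, 0, -27, -31, 0, 1], [0, 0, 0, -27, -31, 0, 1]])

```text
time_s: 1.1
eef_pos: [0.3269, 0.1892, 0.2312]
eef_rot: [0.0, 0.123, 0.992, 0.0]
wrist_force: [0.5, 0.3, -0.3]
opening: -0.002
grasp_force: 0.0
```

Request:
send_rows(motion=[[0, 0, 0, -27, -31, 0, 1], [0, 0, 0, -27, -31, 0, 1], [0, 0, 0, -27, -31, 0, 1], [0, 0, 0, -27, -31, 0, 1], [0, 0, 0, -27, -31, 0, 1], [0, 0, 0, -27, -31, 0, 1], [0, 0, 0, -27, -31, 0, 1], [0, 0, 0, -27, -31, 0, 1], [0, 0, 0, -27, -31, 0, 1], [0, 0, 0, -27, -31, 0, 1]])

```text
time_s: 2.1
eef_pos: [0.5127, -0.1776, 0.2308]
eef_rot: [-0.0, 0.124, 0.992, 0.0]
wrist_force: [0.4, 0.5, -0.4]
opening: -0.001
grasp_force: 0.0
```

Request:
send_rows(motion=[[0, 0, 8.59, 0, 0, 0, 1], [0, 0, 8.59, 0, 0, 0, 1], [0, 0, 8.59, 0, 0, 0, 1], [0, 0, 8.59, 0, 0, 0, 1], [0, 0, 8.59, 0, 0, 0, 1], [0, 0, 8.59, 0, 0, 0, 1], [0, 0, 8.59, 0, 0, 0, 1], [0, 0, 8.59, 0, 0, 0, 1], [0, 0, 0, 0, 0, 0, 1], [0, 0, 0, 0, 0, 0, 1]])

```text
time_s: 3.1
eef_pos: [0.5123, -0.1759, 0.231]
eef_rot: [-0.0, 0.661, 0.751, -0.0]
wrist_force: [-0.7, -0.1, 0.5]
opening: -0.0
grasp_force: 0.0
```

```bash
python3 - <<'E'
from h import *
o=ctrl.get_obs();print({k:np.round(v,3).tolist() for k,v in o.items()})
c=ctrl.camera("wrist");cv2.imwrite("pics/w1.png",c["color"][...,::-1])
np.savez("w1.npz",pos=o["eef_pos"],rot=o["eef_rot"],**c)
E
```

```text
{'time_s': 3.1, 'q': [-0.55, 0.107, 1.691, -0.0, 1.344, -0.678], 'dq': [0.002, -0.002, -0.002, -0.001, 0.001, 0.001], 'joint_efforts': [-0.002, -40.555, -35.008, -0.0, 0.004, 0.189], 'eef_pos': [0.512, -0.176, 0.231], 'eef_rot': [-0.0, 0.661, 0.751, -0.0], 'wrist_force': [-0.721, -0.146, 0.507], 'torque': [0.029, 0.042, -0.007], 'grasp_force': 0.0, 'opening': -0.0}
```

View pics/w1.png

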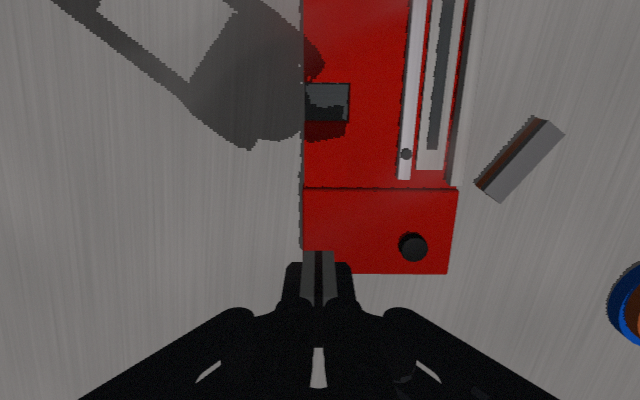

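The wrist view shows the front edge at column ~303 and the cover step at row ~188. The notch is at rows ~83–121, columns 304–350, and the shut fingertips are at about (318,252).

```bash
python3 - <<'E'
from h import *
from scipy.spatial.transform import Rotation as Rn
c=dict(np.load("w1.npz"));w,x,y,z=c["rot"];R=Rn.from_quat([x,y,z,w]).as_matrix()
T=np.eye(4);T[:3,:3]=R;T[:3,3]=c["pos"];C=T@c["hand_eye"]
I=c["color"].astype(int)
print("tool y yaw",np.degrees(np.arctan2(R[1,1],R[0,1])))
for n,uv,h in [("front@100",(303,70),.04),("front@185",(303,180),.04),("cover/lip",(303,188),.046),("cover/lip2",(380,188),.046),("covercorner",(303,273),.046),("screw",(413,247),.058),
  ("notch lower lip",(310,121),.04),("notch up base",(310,84),.03),("notch upper lip", (310,83),.04),("notch back low",(350,121),.04)]:
    p=ray(c,C,uv,h);l=R.T@(p-c["pos"]);print(n,p.round(4),"tool mm",(l*1e3).round(1))
print("col 325 edge scan rows:",[ (r,I[r,325].tolist()) for r in list(range(78,90,2))+list(range(114,128,2))+list(range(182,194,2))])
P=pts(c,C);print("z lip",np.median(P[150:180,310:390,2]),"cover",np.median(P[200:240,350:390,2]),"key",np.median(P[92:112,315:340,2]))
E
```

```text
tool y yaw 7.316146354802473
front@100 [ 0.4877 -0.0915  0.04  ] tool mm [ 86.8 -13.5 191. ]
front@185 [ 0.4992 -0.1925  0.04  ] tool mm [-14.9 -15.  191. ]
cover/lip [ 0.5001 -0.1988  0.046 ] tool mm [-21.2 -14.9 185. ]
cover/lip2 [ 0.5742 -0.1893  0.046 ] tool mm [-21.2  59.8 185. ]
covercorner [ 0.5108 -0.2925  0.046 ] tool mm [-115.5  -16.3  185. ]
screw [ 0.6152 -0.2421  0.058 ] tool mm [-78.8  93.8 172.9]
notch lower lip [ 0.4992 -0.135   0.04  ] tool mm [ 42.2  -7.7 191. ]
notch up base [ 0.4951 -0.1028  0.03  ] tool mm [ 74.7  -7.6 201. ]
notch upper lip [ 0.4952 -0.1016  0.04  ] tool mm [ 75.8  -7.4 191. ]
notch back low [ 0.536  -0.1303  0.04  ] tool mm [ 42.2  29.4 191. ]
col 325 edge scan rows: [(78, [142, 17, 8]), (80, [141, 15, 9]), (82, [80, 22, 20]), (84, [45, 45, 48]), (86, [56, 58, 59]), (88, [56, 57, 59]), (114, [24, 27, 23]), (116, [15, 13, 14]), (118, [22, 24, 25]), (120, [28, 16, 19]), (122, [48, 1, 0]), (124, [57, 3, 4]), (126, [55, 3, 0]), (182, [135, 4, 2]), (184, [136, 15, 9]), (186, [132, 6, 0]), (188, [54, 12, 8]), (190, [107, 12, 13]), (192, [135, 12, 2])]
z lip 0.04082353620840054 cover 0.04678167071263767 key 0.030779861072548126
```

Request:
send_rows(motion=[[0, 0, 0.5, -6, 6, 0, 1], [0, 0, 0, 0, 0, 25, 1], [0, 0, 0, 0, 0, 30, 1], [0, 0, 0, 0, 0, 30, 1], [0, 0, 0, 0, 0, 30, 1], [0, 0, 0, 0, 0, 30, 1], [0, 0, 0, 0, 0, 20, 1], [0, 0, 0, 0, 0, 15, 1], [0, 0, 0, 0, 0, 0, 1], [0, 0, 0, 0, 0, 0, 1]])

```text
time_s: 4.15
eef_pos: [0.5197, -0.1816, 0.0517]
eef_rot: [0.0, 0.665, 0.747, 0.0]
wrist_force: [0.3, -0.1, 1.2]
opening: -0.001
grasp_force: 0.0
```

```bash
python3 - <<'E'
from h import *
o=ctrl.get_obs();print({k:np.round(v,4).tolist() for k,v in o.items()})
c=ctrl.camera("wrist");cv2.imwrite("pics/w2.png",c["color"][...,::-1])
E
```

```text
{'time_s': 4.15, 'q': [-0.5519, 0.3585, 1.7914, -0.0, 0.9912, -0.6671], 'dq': [0.0024, -0.0217, -0.0118, 0.0002, -0.0001, 0.001], 'joint_efforts': [-0.0113, -44.7189, -26.9133, -0.0027, 0.0249, -0.0076], 'eef_pos': [0.5197, -0.1816, 0.0517], 'eef_rot': [0.0003, 0.6652, 0.7467, 0.0], 'wrist_force': [0.3337, -0.053, 1.2248], 'torque': [-0.0096, 0.0179, 0.0034], 'grasp_force': 0.0, 'opening': -0.0009}
```

View pics/w2.png

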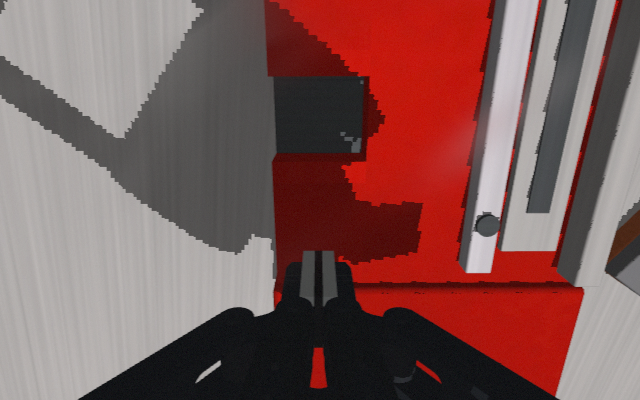

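Fingertips are over the lip, just clear of the cover step (row ~287). I lower them gently.

Request:
send_rows(motion=[[0, 0, 0, 0, 0, 2, 1], [0, 0, 0, 0, 0, 2, 1], [0, 0, 0, 0, 0, 2, 1], [0, 0, 0, 0, 0, 1, 1], [0, 0, 0, 0, 0, 1, 1], [0, 0, 0, 0, 0, 0.5, 1], [0, 0, 0, 0, 0, 0.5, 1], [0, 0, 0, 0, 0, 0, 1], [0, 0, 0, 0, 0, 0, 1], [0, 0, 0, 0, 0, 0, 1]])

```text
time_s: 5.2
eef_pos: [0.5192, -0.1813, 0.0423]
eef_rot: [0.0, 0.665, 0.747, -0.0]
wrist_force: [-0.5, -1.1, 0.6]
opening: -0.004
grasp_force: 0.0
```

Request:
send_rows(motion=[[0, 0, 0, 0, 0, 0.4, 1], [0, 0, 0, 0, 0, 0, 1], [0, 0, 0, 0, 0, 0.3, 1], [0, 0, 0, 0, 0, 0, 1], [0, 0, 0, 0, 0, 0.3, 1], [0, 0, 0, 0, 0, 0, 1], [0, 0, 0, 0, 0, 0, 1], [0, 0, 0, 0, 0, 0, 1], [0, 0, 0, 0, 0, 0, 1], [0, 0, 0, 0, 0, 0, 1]])

```text
time_s: 6.2
eef_pos: [0.5192, -0.1812, 0.0413]
eef_rot: [-0.0, 0.665, 0.747, 0.0]
wrist_force: [-0.2, 0.0, -0.3]
opening: 0.0
grasp_force: 0.0
```

Request:
send_rows(motion=[[0, 0, 0, 0, 0, 0.3, 1], [0, 0, 0, 0, 0, 0, 1], [0, 0, 0, 0, 0, 0.3, 1], [0, 0, 0, 0, 0, 0, 1], [0, 0, 0, 0, 0, 0.3, 1], [0, 0, 0, 0, 0, 0, 1], [0, 0, 0, 0, 0, 0.3, 1], [0, 0, 0, 0, 0, 0, 1], [0, 0, 0, 0, 0, 0, 1], [0, 0, 0, 0, 0, 0, 1]])

```text
time_s: 7.2
eef_pos: [0.5192, -0.1813, 0.0401]
eef_rot: [0.0, 0.665, 0.747, -0.0]
wrist_force: [-0.5, -0.6, 0.7]
opening: -0.003
grasp_force: 0.0
```

Request:
send_rows(motion=[[0, 0, 0, 0, 0, 0.2, 1], [0, 0, 0, 0, 0, 0, 1], [0, 0, 0, 0, 0, 0.2, 1], [0, 0, 0, 0, 0, 0, 1], [0, 0, 0, 0, 0, 0.2, 1], [0, 0, 0, 0, 0, 0, 1], [0, 0, 0, 0, 0, 0, 1], [0, 0, 0, 0, 0, 0, 1], [0, 0, 0, 0, 0, 0, 1], [0, 0, 0, 0, 0, 0, 1]])

```text
time_s: 8.2
eef_pos: [0.5192, -0.1813, 0.04]
eef_rot: [0.0, 0.665, 0.747, -0.0]
wrist_force: [-2.8, 1.3, 6.9]
opening: -0.001
grasp_force: 3.4
```

Contact, about 7 N. I sweep towards the notch.

Request:
send_rows(motion=[[0, 0, 0, 1, 0, 0, 1], [0, 0, 0, 2, 0, 0, 1], [0, 0, 0, 3, 0, 0, 1], [0, 0, 0, 3, 0, 0, 1], [0, 0, 0, 3, 0, 0, 1], [0, 0, 0, 3, 0, 0, 1], [0, 0, 0, 3, 0, 0, 1], [0, 0, 0, 3, 0, 0, 1], [0, 0, 0, 3, 0, 0, 1], [0, 0, 0, 2, 0, 0, 1]])

```text
time_s: 9.2
eef_pos: [0.5168, -0.1557, 0.0401]
eef_rot: [0.001, 0.665, 0.747, 0.0]
wrist_force: [-0.4, -3.5, 5.5]
opening: -0.001
grasp_force: 2.6
```

Request:
send_rows(motion=[[0, 0, 0, 2, 0, 0, 1], [0, 0, 0, 2, 0, 0, 1], [0, 0, 0, 3, 0, 0, 1], [0, 0, 0, 3, 0, 0, 1], [0, 0, 0, 3, 0, 0, 1], [0, 0, 0, 3, 0, 0, 1], [0, 0, 0, 2, 0, 0, 1], [0, 0, 0, 2, 0, 0, 1], [0, 0, 0, 2, 0, 0, 1], [0, 0, 0, 2, 0, 0, 1]])

```text
time_s: 10.2
eef_pos: [0.5141, -0.132, 0.04]
eef_rot: [0.001, 0.665, 0.747, 0.0]
wrist_force: [-0.2, -4.6, 6.3]
opening: 0.004
grasp_force: 2.6
```

Request:
send_rows(motion=[[0, 0, 0, 1, 0, 0, 1], [0, 0, 0, 1, 0, 0, 1], [0, 0, 0, 1, 0, 0, 1], [0, 0, 0, 1, 0, 0, 1], [0, 0, 0, 1, 0, 0, 1], [0, 0, 0, 1, 0, 0, 1], [0, 0, 0, 1, 0, 0, 1], [0, 0, 0, 1, 0, 0, 1], [0, 0, 0, 0, 0, 0, 1], [0, 0, 0, 0, 0, 0, 1]])

```text
time_s: 11.2
eef_pos: [0.5123, -0.1234, 0.0393]
eef_rot: [-0.0, 0.665, 0.747, -0.0]
wrist_force: [0.3, 0.7, 0.1]
opening: 0.001
grasp_force: 0.0
```

Request:
send_rows(motion=[[0, 0, 0, 1, 0, 0, 1], [0, 0, 0, 1, 0, 0, 1], [0, 0, 0, 1, 0, 0, 1], [0, 0, 0, 1, 0, 0, 1], [0, 0, 0, 1, 0, 0, 1], [0, 0, 0, 0, 0, 0, 1], [0, 0, 0, 0, 0, 0, 1], [0, 0, 0, 0, 0, 0, 1], [0, 0, 0, 0, 0, 0, 1], [0, 0, 0, 0, 0, 0, 1]])

```text
time_s: 12.2
eef_pos: [0.5119, -0.1187, 0.0395]
eef_rot: [-0.0, 0.665, 0.747, -0.0]
wrist_force: [0.7, 1.0, 0.3]
opening: 0.001
grasp_force: 0.0
```

```bash
python3 - <<'E'
from h import *
o=ctrl.get_obs();print({k:np.round(v,4).tolist() for k,v in o.items()})
c=ctrl.camera("wrist");cv2.imwrite("pics/w3.png",c["color"][...,::-1])
E
```

```text
{'time_s': 12.2, 'q': [-0.4539, 0.3338, 1.8583, -0.0, 0.9495, -0.5688], 'dq': [0.001, -0.0017, 0.002, -0.0001, -0.0001, 0.0005], 'joint_efforts': [0.0053, -43.749, -26.7794, -0.0001, 0.0005, -0.0001], 'eef_pos': [0.5119, -0.1187, 0.0395], 'eef_rot': [-0.0, 0.6654, 0.7465, -0.0], 'wrist_force': [0.7273, 0.9623, 0.333], 'torque': [0.0459, -0.0501, -0.0185], 'grasp_force': 0.0, 'opening': 0.0013}
```

View pics/w3.png

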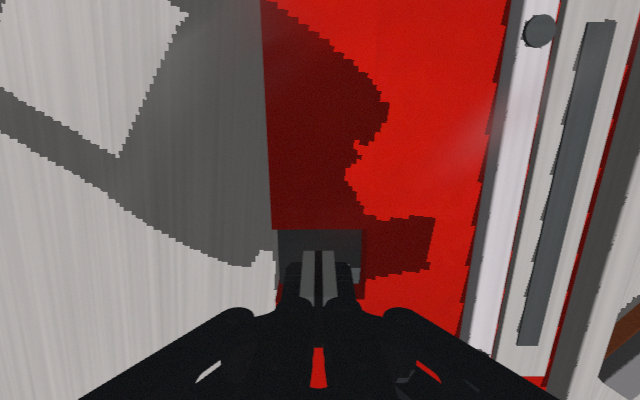

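The force has dropped away and the fingertips are inside the notch, with the far wall at row ~230. I press the key down.

Request:
send_rows(motion=[[0, 0, 0, 1, 0, 1, 1], [0, 0, 0, 0, 0, 2, 1], [0, 0, 0, 0, 0, 2, 1], [0, 0, 0, 0, 0, 2, 1], [0, 0, 0, 0, 0, 1, 1], [0, 0, 0, 0, 0, 1, 1], [0, 0, 0, 0, 0, 1, 1], [0, 0, 0, 0, 0, 1, 1], [0, 0, 0, 0, 0, 1, 1], [0, 0, 0, 0, 0, 0, 1]])

```text
time_s: 13.25
eef_pos: [0.5118, -0.1177, 0.0275]
eef_rot: [0.0, 0.665, 0.747, -0.0]
wrist_force: [-1.7, 0.3, 2.8]
opening: 0.003
grasp_force: 1.1
```

Request:
send_rows(motion=[[0, 0, 0, 0, 0, 1, 1], [0, 0, 0, 0, 0, 1, 1], [0, 0, 0, 0, 0, 1, 1], [0, 0, 0, 0, 0, 1, 1], [0, 0, 0, 0, 0, 0.7, 1], [0, 0, 0, 0, 0, 0, 1], [0, 0, 0, 0, 0, 0, 1], [0, 0, 0, 0, 0, 0, 1], [0, 0, 0, 0, 0, 0, 1], [0, 0, 0, 0, 0, 0, 1]])

```text
time_s: 14.25
eef_pos: [0.5118, -0.1177, 0.0227]
eef_rot: [0.0, 0.665, 0.747, 0.0]
wrist_force: [-0.9, -0.2, -0.0]
opening: 0.001
grasp_force: 0.0
```

Request:
send_rows(motion=[[0, 0, 0, 0, 0, 0.5, 1], [0, 0, 0, 0, 0, 0.3, 1], [0, 0, 0, 0, 0, 0.3, 1], [0, 0, 0, 0, 0, 0.3, 1], [0, 0, 0, 0, 0, 0, 1], [0, 0, 0, 0, 0, 0, 1], [0, 0, 0, 0, 0, 0, 1], [0, 0, 0, 0, 0, 0, 1], [0, 0, 0, 0, 0, 0, 1], [0, 0, 0, 0, 0, 0, 1]])

```text
time_s: 15.25
eef_pos: [0.512, -0.1177, 0.022]
eef_rot: [0.0, 0.665, 0.747, -0.0]
wrist_force: [-3.1, 2.6, 6.9]
opening: 0.005
grasp_force: 4.0
```

The key is on its stop with about 7 N held. I back out straight up.

Request:
send_rows(motion=[[0, 0, 0, 0, 0, -2, 1], [0, 0, 0, 0, 0, -5, 1], [0, 0, 0, 0, 0, -10, 1], [0, 0, 0, 0, 0, -20, 1], [0, 0, 0, 0, 0, -30, 1], [0, 0, 0, 0, 0, -30, 1], [0, 0, 0, 0, 0, -30, 1], [0, 0, 0, 0, 0, -20, 1], [0, 0, 0, 0, 0, 0, 1], [0, 0, 0, -40, 0, 0, 1]])

```text
time_s: 16.25
eef_pos: [0.5163, -0.1544, 0.1689]
eef_rot: [-0.0, 0.664, 0.748, 0.001]
wrist_force: [-0.3, 0.3, -1.2]
opening: -0.003
grasp_force: 0.0
```

```bash
python3 - <<'E'
from h import *
from scipy.spatial.transform import Rotation as Rn
o=ctrl.get_obs();c=ctrl.camera("wrist");cv2.imwrite("pics/w4.png",c["color"][...,::-1])
w,x,y,z=o["eef_rot"];T=np.eye(4);T[:3,:3]=Rn.from_quat([x,y,z,w]).as_matrix();T[:3,3]=o["eef_pos"];C=T@c["hand_eye"]
P=pts(c,C);Q=P[(abs(P[...,0]-.51)<.01)&(abs(P[...,1]+.118)<.01)];print(len(Q),np.median(Q[:,2]) if len(Q) else None,o["eef_pos"])
E
```

```text
608 0.022712129545533366 [ 0.51632209 -0.15439997  0.16886502]
```

View pics/w4.png

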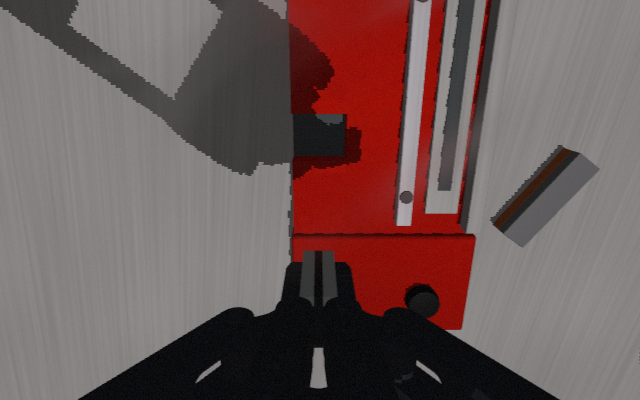

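The key at about (320,137) measures about 22.7 mm high, so it is down. The jaw has drawn back from the runner, and the gripper is clear.

```bash
python3 -c "
from bench import ctrl
print(ctrl.hand_in())"
```

```text
the job is handed in; nothing more can be done
None
```

I swept the fingertips along the lip from beside the -y end cover to the notch and pressed the key down to its stop (about 22 mm above the bench). I then moved clear and handed the job in at about 16 s; the hand-in returned no verdict.

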